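Set out model-boat hull frames by size on the building board

TASK

Set out the model boat's four wooden hull frames on the building board: stand one upright on each black station line, centred on the line and with its plate running along it (square across the board), in order of size, from the smallest next to the narrow stem to the largest next to the broad transom. Do not knock any frame over, and let go of them all.

Things in the scene. Friction and masses are not known exactly. Their poses are not given: they have to be found in the camera images.
- frame_w40: the smallest of four loose light-wood hull frames: an upright plate 40 mm wide (its x), 8 mm thick (its y), 48 mm tall in all, with a flat top (11 mm) that is rounded off at both upper corners (radius 14 mm), standing on a plywood foot bar 40 mm (x) by 32 mm (y) by 8 mm high centred under the plate; about 20 g. Origin: centre of the foot's underside; z up. Grip it across the plate's thickness at the middle of its top edge.
- frame_w55: the second smallest of four loose light-wood hull frames: an upright plate 55 mm wide (its x), 8 mm thick (its y), 56 mm tall in all, with a flat top (15 mm) that is rounded off at both upper corners (radius 20 mm), standing on a plywood foot bar 55 mm (x) by 32 mm (y) by 8 mm high centred under the plate; about 28 g. Origin: centre of the foot's underside; z up. Grip it across the plate's thickness at the middle of its top edge.
- frame_w70: the second largest of four loose light-wood hull frames: an upright plate 70 mm wide (its x), 8 mm thick (its y), 64 mm tall in all, with a flat top (20 mm) that is rounded off at both upper corners (radius 25 mm), standing on a plywood foot bar 70 mm (x) by 32 mm (y) by 8 mm high centred under the plate; about 38 g. Origin: centre of the foot's underside; z up. Grip it across the plate's thickness at the middle of its top edge.
- frame_w85: the largest of four loose light-wood hull frames: an upright plate 85 mm wide (its x), 8 mm thick (its y), 72 mm tall in all, with a flat top (24 mm) that is rounded off at both upper corners (radius 31 mm), standing on a plywood foot bar 85 mm (x) by 32 mm (y) by 8 mm high centred under the plate; about 50 g. Origin: centre of the foot's underside; z up. Grip it across the plate's thickness at the middle of its top edge.
- station_a: one of four identical black station lines laid flush in the top of the brown building board (board 110 x 470 mm, 18 mm thick, lying on the table and fixed): a strip 106 mm long across the board (its x) and 6 mm wide, with a short cross bar at its centre. Origin: the strip's centre at the board's top face; y runs along the board. The four lines lie 75 mm apart in one row on the board's middle line; their letters tell nothing of their order.
- station_b: one of four identical black station lines laid flush in the top of the brown building board (board 110 x 470 mm, 18 mm thick, lying on the table and fixed): a strip 106 mm long across the board (its x) and 6 mm wide, with a short cross bar at its centre. Origin: the strip's centre at the board's top face; y runs along the board. The four lines lie 75 mm apart in one row on the board's middle line; their letters tell nothing of their order.
- station_c: one of four identical black station lines laid flush in the top of the brown building board (board 110 x 470 mm, 18 mm thick, lying on the table and fixed): a strip 106 mm long across the board (its x) and 6 mm wide, with a short cross bar at its centre. Origin: the strip's centre at the board's top face; y runs along the board. The four lines lie 75 mm apart in one row on the board's middle line; their letters tell nothing of their order.
- station_d: one of four identical black station lines laid flush in the top of the brown building board (board 110 x 470 mm, 18 mm thick, lying on the table and fixed): a strip 106 mm long across the board (its x) and 6 mm wide, with a short cross bar at its centre. Origin: the strip's centre at the board's top face; y runs along the board. The four lines lie 75 mm apart in one row on the board's middle line; their letters tell nothing of their order.
- stem: the stem: a narrow upright wooden fin fixed near one end of the building board (which end varies), 36 mm along the board, 10 mm thick, 63 mm tall with a round top. Origin: centre of its underside on the board's top face, on the middle line, 95 mm from the nearest station line.
- transom: the transom: a broad upright wooden plate fixed across the other end of the building board, 94 mm wide, 12 mm thick, 58 mm tall, with a low foot 34 mm along the board. Origin: centre of its underside on the board's top face, 95 mm from the nearest station line.
There are look-alikes about, which are no part of the job. What is shaped like the frame_w55 but turquoise is not meant.

How it is judged:
At the end, for the whole second after the job is handed in: Each frame stands upright (within 0.1 rad) and still on the board's top face, its foot centre within 12 mm of the centre of its own station line and its plate within 0.2 rad of the line's direction (either way round); counted from the stem, the frames are 40, 55, 70 and 85 mm wide (((horizontal distance between frame_w40 and station_a below 0.012 m and horizontal distance between station_a and stem between 0.075 and 0.115 m and z of frame_w40 in the frame of station_a between -0.005 and 0.005 m and angle between the x axis of frame_w40 and the x axis of station_a, either way round below 0.2 rad) or (horizontal distance between frame_w40 and station_b below 0.012 m and horizontal distance between station_b and stem between 0.075 and 0.115 m and z of frame_w40 in the frame of station_b between -0.005 and 0.005 m and angle between the x axis of frame_w40 and the x axis of station_b, either way round below 0.2 rad) or (horizontal distance between frame_w40 and station_c below 0.012 m and horizontal distance between station_c and stem between 0.075 and 0.115 m and z of frame_w40 in the frame of station_c between -0.005 and 0.005 m and angle between the x axis of frame_w40 and the x axis of station_c, either way round below 0.2 rad) or (horizontal distance between frame_w40 and station_d below 0.012 m and horizontal distance between station_d and stem between 0.075 and 0.115 m and z of frame_w40 in the frame of station_d between -0.005 and 0.005 m and angle between the x axis of frame_w40 and the x axis of station_d, either way round below 0.2 rad)) and angle between each of frame_w40, frame_w55, frame_w70, frame_w85's own z axis and vertical below 0.1 rad and linear speed of each of frame_w40, frame_w55, frame_w70, frame_w85 below 0.02 m/s and angular speed of each of frame_w40, frame_w55, frame_w70, frame_w85 below 0.2 rad/s and ((horizontal distance between frame_w55 and station_a below 0.012 m and horizontal distance between station_a and stem between 0.15 and 0.19 m and z of frame_w55 in the frame of station_a between -0.005 and 0.005 m and angle between the x axis of frame_w55 and the x axis of station_a, either way round below 0.2 rad) or (horizontal distance between frame_w55 and station_b below 0.012 m and horizontal distance between station_b and stem between 0.15 and 0.19 m and z of frame_w55 in the frame of station_b between -0.005 and 0.005 m and angle between the x axis of frame_w55 and the x axis of station_b, either way round below 0.2 rad) or (horizontal distance between frame_w55 and station_c below 0.012 m and horizontal distance between station_c and stem between 0.15 and 0.19 m and z of frame_w55 in the frame of station_c between -0.005 and 0.005 m and angle between the x axis of frame_w55 and the x axis of station_c, either way round below 0.2 rad) or (horizontal distance between frame_w55 and station_d below 0.012 m and horizontal distance between station_d and stem between 0.15 and 0.19 m and z of frame_w55 in the frame of station_d between -0.005 and 0.005 m and angle between the x axis of frame_w55 and the x axis of station_d, either way round below 0.2 rad)) and ((horizontal distance between frame_w70 and station_a below 0.012 m and horizontal distance between station_a and stem between 0.225 and 0.265 m and z of frame_w70 in the frame of station_a between -0.005 and 0.005 m and angle between the x axis of frame_w70 and the x axis of station_a, either way round below 0.2 rad) or (horizontal distance between frame_w70 and station_b below 0.012 m and horizontal distance between station_b and stem between 0.225 and 0.265 m and z of frame_w70 in the frame of station_b between -0.005 and 0.005 m and angle between the x axis of frame_w70 and the x axis of station_b, either way round below 0.2 rad) or (horizontal distance between frame_w70 and station_c below 0.012 m and horizontal distance between station_c and stem between 0.225 and 0.265 m and z of frame_w70 in the frame of station_c between -0.005 and 0.005 m and angle between the x axis of frame_w70 and the x axis of station_c, either way round below 0.2 rad) or (horizontal distance between frame_w70 and station_d below 0.012 m and horizontal distance between station_d and stem between 0.225 and 0.265 m and z of frame_w70 in the frame of station_d between -0.005 and 0.005 m and angle between the x axis of frame_w70 and the x axis of station_d, either way round below 0.2 rad)) and ((horizontal distance between frame_w85 and station_a below 0.012 m and horizontal distance between station_a and stem between 0.3 and 0.34 m and z of frame_w85 in the frame of station_a between -0.005 and 0.005 m and angle between the x axis of frame_w85 and the x axis of station_a, either way round below 0.2 rad) or (horizontal distance between frame_w85 and station_b below 0.012 m and horizontal distance between station_b and stem between 0.3 and 0.34 m and z of frame_w85 in the frame of station_b between -0.005 and 0.005 m and angle between the x axis of frame_w85 and the x axis of station_b, either way round below 0.2 rad) or (horizontal distance between frame_w85 and station_c below 0.012 m and horizontal distance between station_c and stem between 0.3 and 0.34 m and z of frame_w85 in the frame of station_c between -0.005 and 0.005 m and angle between the x axis of frame_w85 and the x axis of station_c, either way round below 0.2 rad) or (horizontal distance between frame_w85 and station_d below 0.012 m and horizontal distance between station_d and stem between 0.3 and 0.34 m and z of frame_w85 in the frame of station_d between -0.005 and 0.005 m and angle between the x axis of frame_w85 and the x axis of station_d, either way round below 0.2 rad))); the robot touches nothing.
It fails at once if a hull frame is knocked over (tilted beyond 0.8 rad) (angle between any of frame_w40, frame_w55, frame_w70, frame_w85's own z axis and vertical above 0.8 rad).
It also fails if it takes over 96 s, if anything falls off the work surface, if the arm or the gripper's body presses on something with over 40 N, if the wrist force passes 120 N, or if a joint passes its speed limit or range.

ROBOT

A 6-joint arm with a two-finger parallel gripper is mounted at the origin on the work surface. World frame = base frame: x ahead of the robot, y to its left, z up, the work surface at z = 0. Lengths are in m, angles in rad, forces in N, time in s.
With the tool pointing down it reaches from about 0.3 to 0.875 m from the base axis. Payload 4.2 kg.
Tool frame: the origin (TCP) lies on the centre line of the jaws, within the pads' length; the fingertips stand 8 mm ahead of it and the grasp point (between the pads) lies 11 mm behind it; z points along the fingers, y is the line along which they close (so a half turn about z gives the same grasp; the last joint's range is limited). The gripper opens to 85 mm and grips with 20 to 120 N. Pads are 22 mm wide; open, the fingers measure 114 mm over their backs; the gripper's body (76 mm by 85 mm) begins 54 mm behind the grasp point. The pads swing forward as they close: fully open they stand 13 mm farther back than shut.
Start: joints at [-1.22, 0.32, 1.565, -0, 1.257, -0.02], TCP at [0.208, -0.536, 0.239] pointing down, gripper open.
Joint ranges: [-3.11, 3.11], [-0.84, 2.01], [0.21, 2.61], [-1.34, 4.49], [0.05, 2.63], [-2.56, 2.56]. Speed limits (rad/s): [2.57, 2.57, 3.14, 3.14, 3.14, 3.14].

INTERFACE

Orientations are given as [roll, pitch, yaw] about the fixed x, y, z axes, in that order (R = Rz(yaw) Ry(pitch) Rx(roll)).
In Python, from bench import ctrl, imaging gives the robot as it stands.
- The arm moves only by the shell command python3 -m handwheel 'ROWS' [OPENING]. ROWS is JSON, a list of rows, each a list of 4 numbers: the shift along the tool's x, y, z in mm, then the turn about the tool's z in degrees. In form: [[x, y, z, roll], ...]. A call has 1 to 8 rows; each row shifts and turns the commanded pose from where the row before left it, along the tool's axes as they then stand; what a row does not reach is not made up. A row lasts 1/8 s, in which the tool goes at most 62.5 mm and 10.7 degrees, less where a joint would pass 70% of its speed; a pose out of reach is approached as far as the arm can. A call is refused whole if a number of a shift passes 62.5 or a number of a turn 10.7, either way. A call with a gripper value outside its range is refused whole. OPENING is the closure, from -1 (fully open) to 1 (shut), so that 0 is half open, set as the call begins (- or left out, the last holds). The fingers move at their own pace and stop on an object; the grip force is fixed at half the most. Time passes only in rows, so rows that do not move let the fingers close. It gives the time, the measured TCP pose, the force, the opening and the grip force at its end, in the units of the state.
- ctrl.observe(): the state, without advancing time (a new reading comes with each control period).
- imaging.get_image(name): name is "scene" or "top"; returns a dict with "image" (400x640x3 uint8, blue, green, red), "fx", "fy", "cx", "cy" (pixels), "eye" and "orientation" of the camera in the world. Camera axes: x right, y up, looking along -z (the intrinsics and any distortion apply to the point x, -y, -z); pixel columns grow to the right and rows downward; lengths in m; the calibration is good to about 2 mm. A picture is of the moment at which its call begins. There is no depth.
- ctrl.job_done(): hands the job in; it is judged then, once.
The state is a dict: "clock": time; "joint_pos": joint angles; "qd": joint speeds; "joint_efforts": joint torques, N m; "ee_pos": TCP position; "ee_rot": TCP orientation; "force": force on the tool from outside, world axes, zero at the start; "wrist_torque": the same for the moment, N m; "grip_width": finger opening in m; "gripper_force": force on a finger pad.
Only numpy, scipy, OpenCV 4.12 (cv2) and the standard library are available. Lean on these libraries where they do the work, as an engineer would, in place of code of your own. Each camera call takes 0.05 s, during which the arm holds its last target. There are 200 camera calls.

## Working session

There is one attempt and no reset: what is moved stays moved. The work goes in short steps, Python scripts to look and compute and a shell command to move; the robot and the scene stay as the last step left them, time stands still between calls to the robot, and variables do not carry over. Pictures are saved under pics/ and viewed, at most 14 in all, crops included, and the job is handed in when it is done.

```bash
mkdir -p pics; python3 - <<'E'
from bench import ctrl, imaging
import cv2
for n in("scene","top"):
    d=imaging.get_image(n); cv2.imwrite(f"pics/{n}0.png",d["image"]); print({k:v for k,v in d.items() if k!="image"})
print(ctrl.observe())
E
```

```text
{'fx': 454.8269112404427, 'fy': 454.8269112404427, 'cx': 318.34851858713836, 'cy': 196.76021074598225, 'eye': array([0.99435865, 0.40086287, 0.57666015]), 'orientation': array([0.85952766, 0.00681804, 2.27214443])}
{'fx': 386.7568363460345, 'fy': 386.7568363460345, 'cx': 325.28637520193985, 'cy': 195.29629423591226, 'eye': array([ 0.36091118, -0.02472753,  0.84951091]), 'orientation': array([ 0.22070168, -0.00245003, -1.34206977])}
{'clock': 0.1, 'joint_pos': array([-1.22002084e+00,  3.20231190e-01,  1.56549092e+00, -9.61614977e-07,
        1.25739345e+00, -1.99652313e-02]), 'qd': array([-0.0009947 , -0.00029837, -0.0034799 ,  0.00263006,  0.00224567,
       -0.00073391]), 'joint_efforts': array([ 1.71305337e-04, -4.16408122e+01, -2.34704965e+01,  4.31626711e-05,
        4.86414458e-03,  1.37394437e-05]), 'ee_pos': array([ 0.20821403, -0.53556874,  0.23859014]), 'ee_rot': array([-3.14007004e+00, -2.94889321e-05,  3.70740989e-01]), 'force': array([-0.44274231, -0.43744942, -0.21808983]), 'wrist_torque': array([ 0.00428877, -0.03124386, -0.02175427]), 'gripper_force': 0.0, 'grip_width': 0.08543818446011917}
```

View pics/top0.png

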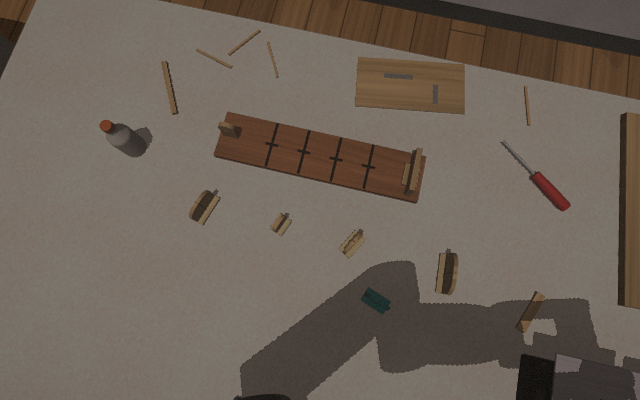

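View pics/scene0.png

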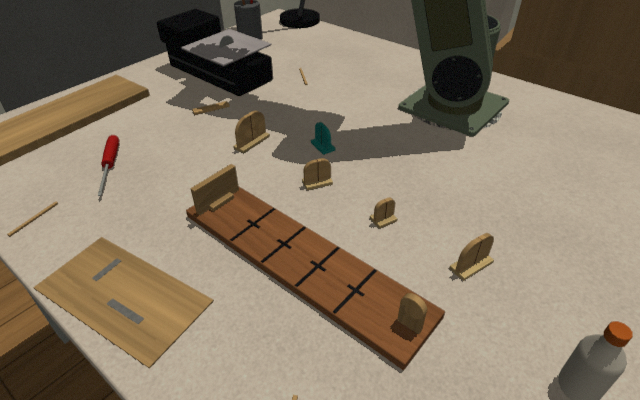

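The loose wooden candidates in the top image are (205,207), (281,224), (352,242) and (448,272). The turquoise piece at (376,300) is the look-alike, and (530,312) looks like a scrap. I'll enlarge the area to confirm.

```bash
cat > h.py <<'E'
import numpy as np, cv2
from scipy.spatial.transform import Rotation as R
def cam(d):
    M=R.from_euler('xyz',d["orientation"]).as_matrix(); return M,np.array(d["eye"])
def p2w(d,uv,z):
    M,e=cam(d); uv=np.atleast_2d(uv).astype(float)
    r=np.c_[(uv[:,0]-d["cx"])/d["fx"],-(uv[:,1]-d["cy"])/d["fy"],-np.ones(len(uv))]@M.T
    return e+r*((z-e[2])/r[:,2])[:,None]
def w2p(d,P):
    M,e=cam(d); q=(np.atleast_2d(P)-e)@M
    return np.c_[d["cx"]+d["fx"]*q[:,0]/-q[:,2],d["cy"]-d["fy"]*q[:,1]/-q[:,2]]
E
python3 - <<'E'
from h import *; from bench import imaging
d=imaging.get_image("top"); im=d["image"]
def crop(u0,v0,w,h,s): return cv2.resize(im[v0:v0+h,u0:u0+w],None,fx=s,fy=s,interpolation=cv2.INTER_CUBIC)
a=[crop(u-25,v-25,50,50,8) for u,v in((205,207),(281,224),(352,242),(448,272))]
a=[cv2.resize(x,(300,300)) for x in a]
out=np.vstack([np.hstack(a[:2]),np.hstack(a[2:])])
cv2.imwrite("pics/crop1.png",np.clip(out*1.3,0,255).astype('uint8'))
for c in ([(205,207),(281,224),(352,242),(448,272),(376,300),(530,312)]): print(c,p2w(d,c,.03)[0].round(3))
L=[(271,145),(304,151),(336,158.5),(369,166)]
print(p2w(d,L,.018).round(4)); print(p2w(d,[(225,131),(412,172)],.018).round(4))
E
```

```text
(205, 207) [0.456 0.262 0.03 ]
(281, 224) [0.458 0.093 0.03 ]
(352, 242) [ 0.455 -0.063  0.03 ]
(448, 272) [ 0.439 -0.271  0.03 ]
(376, 300) [ 0.35  -0.136  0.03 ]
(530, 312) [ 0.398 -0.446  0.03 ]
[[ 0.629   0.162   0.018 ]
 [ 0.6321  0.0857  0.018 ]
 [ 0.6313  0.0113  0.018 ]
 [ 0.6309 -0.0646  0.018 ]]
[[ 0.6377  0.2731  0.018 ]
 [ 0.6391 -0.161   0.018 ]]
```

View pics/crop1.png

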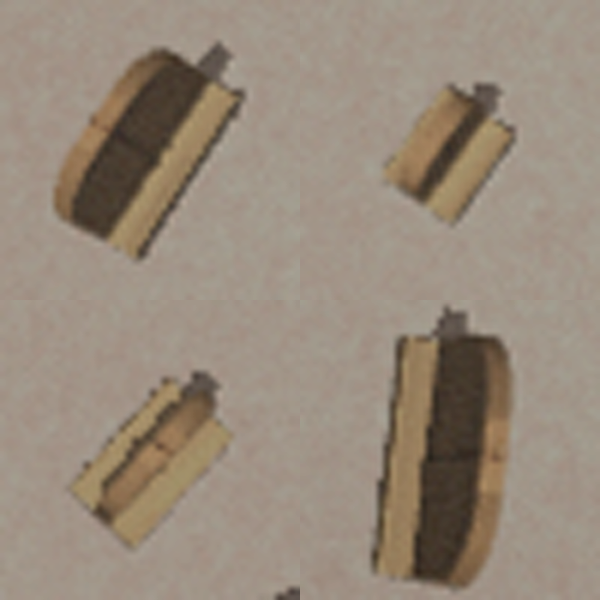

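The crop shows four wooden frames: (205,207), (281,224) smallest, (352,242) second smallest, and (448,272) longest. All are wooden and upright, while turquoise (376,300) and scrap (530,312) are excluded. Next I'll fit the frames' poses by silhouette in both cameras.

```bash
cat > fit.py <<'E'
from h import *; from scipy.optimize import minimize
G={40:(.048,.014),55:(.056,.020),70:(.064,.025),85:(.072,.031)}
def pts(w):
    H,r=G[w]; W=w/2000; foot=[(x,y,z) for x in(-W,W) for y in(-.016,.016) for z in(0,.008)]
    a=np.linspace(0,np.pi/2,8); prof=[(-W,.008),(W,.008)]+[(s*(W-r+r*np.cos(t)),H-r+r*np.sin(t)) for s in(1,-1) for t in a]
    return np.array(foot),np.array([(x,y,z) for x,z in prof for y in(-.004,.004)])
def sil(d,w,p,z0=0,up=4):
    m=np.zeros((400*up,640*up),np.uint8); c,s=np.cos(p[2]),np.sin(p[2])
    for P in pts(w):
        Q=np.c_[c*P[:,0]-s*P[:,1]+p[0],s*P[:,0]+c*P[:,1]+p[1],P[:,2]+z0]
        cv2.fillConvexPoly(m,cv2.convexHull(np.round(((w2p(d,Q)+.5)*up-.5)).astype(np.int32)),255)
    return cv2.resize(m,(640,400),interpolation=cv2.INTER_AREA)/255.
def segm(d):
    b=cv2.GaussianBlur(d["image"],(3,3),0).astype(float)
    hsv=cv2.cvtColor(d["image"],cv2.COLOR_BGR2HSV); return ((hsv[...,1]>65)&(hsv[...,0]<40)).astype(float)
def fit(ds,w,p0,z0=0):
    S=[segm(d) for d in ds]
    def cost(p):
        t=0
        for d,s in zip(ds,S):
            m=sil(d,w,p,z0); u,v=w2p(d,[p0[0],p0[1],.03+z0])[0].astype(int); k=(slice(max(v-38,0),v+38),slice(max(u-38,0),u+38))
            t+=np.abs(m[k]-s[k]).sum()/m.sum()
        return t
    best=None
    for a in np.linspace(0,np.pi,9)[:-1]:
        r=minimize(cost,[p0[0],p0[1],a],method='Nelder-Mead',options=dict(initial_simplex=[[p0[0]+i,p0[1]+j,a+k] for i,j,k in((0,0,0),(.012,0,0),(0,.012,0),(0,0,.3))],maxiter=80))
        if best is None or r.fun<best.fun: best=r
    return best
E
python3 - <<'E'
from fit import *; from bench import imaging
ds=[imaging.get_image(n) for n in("top","scene")]
for nm,p0,ws in(("L",(.456,.262),(70,85)),("2",(.458,.093),(40,55)),("3",(.455,-.063),(40,55)),("R",(.439,-.271),(70,85))):
    for w in ws:
        for k,D in(("both",ds),("top",ds[:1]),("scene",ds[1:])):
            r=fit(D,w,p0); print(nm,w,k,r.x.round(4),np.degrees(r.x[2]).round(1),round(r.fun,3))
# scene station crosses
print(p2w(ds[1],[(253,224),(284.5,244),(318,266),(355.5,290)],.018).round(4))
E
```

```text
L 70 both [0.4576 0.2706 2.8542] 163.5 0.096
L 70 top [0.4582 0.2707 2.8542] 163.5 0.055
L 70 scene [0.4568 0.2707 2.8551] 163.6 0.031
L 85 both [0.4538 0.2705 2.9383] 168.4 0.457
L 85 top [0.4593 0.2678 2.8892] 165.5 0.259
L 85 scene [0.4566 0.2711 2.9406] 168.5 0.187
2 40 both [0.4594 0.098  2.7927] 160.0 0.131
2 40 top [0.4597 0.0978 2.7536] 157.8 0.078
2 40 scene [0.4587 0.0979 2.8035] 160.6 0.043
2 55 both [0.4586 0.0983 2.8703] 164.5 0.63
2 55 top [0.4572 0.099  2.7816] 159.4 0.313
2 55 scene [0.4643 0.0998 3.0429] 174.3 0.263
3 40 both [ 0.4555 -0.0657  2.602 ] 149.1 0.848
3 40 top [ 0.4498 -0.0617  2.6334] 150.9 0.351
3 40 scene [ 0.4539 -0.0663 -0.5414] -31.0 0.477
3 55 both [ 0.4541 -0.0646  2.6239] 150.3 0.102
3 55 top [ 0.4545 -0.0644  2.6206] 150.1 0.059
3 55 scene [ 0.4532 -0.0651  2.6369] 151.1 0.032
R 70 both [ 0.434  -0.2741  3.1367] 179.7 0.73
R 70 top [ 0.435  -0.2738  0.0333] 1.9 0.231
R 70 scene [ 0.43   -0.2788 -0.2554] -14.6 0.398
R 85 both [ 0.4373 -0.2719  3.1858] 182.5 0.243
R 85 top [ 0.4374 -0.2718  0.0449] 2.6 0.041
R 85 scene [ 0.4366 -0.2729  3.1804] 182.2 0.197
[[ 0.6313 -0.0615  0.018 ]
 [ 0.6308  0.0144  0.018 ]
 [ 0.6315  0.0886  0.018 ]
 [ 0.6312  0.163   0.018 ]]
```

```bash
cat > go.py <<'E'
import sys,numpy as np
from bench import ctrl
from scipy.spatial.transform import Rotation as R
x,y,z,yw=map(float,sys.argv[1:5]); s=ctrl.observe(); M=R.from_euler('xyz',s["ee_rot"]).as_matrix()
cy=np.degrees(np.arctan2(M[1,0],M[0,0])); dyaw=(yw-cy+90)%180-90
a=np.radians(cy+dyaw); d=(np.array([x,y,z])-s["ee_pos"])*1000
print("t",round(s["clock"],2),"turn",round(-dyaw,2),"then shift",np.round([d[0]*np.cos(a)+d[1]*np.sin(a),d[0]*np.sin(a)-d[1]*np.cos(a),-d[2]],1),"q6",s["joint_pos"][5].round(2))
E
python3 -m handwheel '[[0,0,0,9.3],[0,0,0,9.3],[0,0,0,0]]' 0; python3 go.py .4373 -.272 .16 2.5
```

```text
clock: 0.62
ee_pos: [0.2083, -0.5358, 0.2392]
ee_rot: [-3.141, 0.0, 0.048]
force: [-0.2, -0.5, 1.3]
grip_width: 0.0425
gripper_force: 0.0
t 0.62 turn 0.25 then shift [ 240.3 -253.6   79.2] q6 0.3
```

```bash
python3 -m handwheel '[[30,-31.7,0,0],[30,-31.7,0,0],[30,-31.7,0,0],[30,-31.7,15,0],[30,-31.7,15,0],[30,-31.7,15,0],[30,-31.7,15,0],[30,-31.7,15,0]]' 0; python3 -m handwheel '[[0,0,0,0],[0,0,0,0]]'; python3 go.py .4373 -.272 .054 2.5
```

```text
clock: 1.62
ee_pos: [0.4373, -0.2704, 0.164]
ee_rot: [3.141, -0.0, 0.049]
force: [0.5, -0.4, 0.2]
grip_width: 0.0425
gripper_force: 0.0
clock: 1.88
ee_pos: [0.4363, -0.2719, 0.1645]
ee_rot: [3.141, 0.0, 0.048]
force: [0.3, -0.5, -0.0]
grip_width: 0.0425
gripper_force: 0.0
t 1.88 turn 0.26 then shift [1.000e+00 1.000e-01 1.105e+02] q6 0.94
```

```bash
python3 -m handwheel '[[1,0,20,0],[0,0,20,0],[0,0,20,0],[0,0,20,0],[0,0,15,0],[0,0,10,0],[0,0,5.5,0],[0,0,0,0]]'; python3 -m handwheel '[[0,0,0,0],[0,0,0,0],[0,0,0,0],[0,0,0,0],[0,0,0,0],[0,0,0,0]]' 1
```

```text
clock: 2.88
ee_pos: [0.4374, -0.2716, 0.0538]
ee_rot: [3.142, 0.0, 0.046]
force: [1.0, -0.8, 0.4]
grip_width: 0.0426
gripper_force: 0.0
clock: 3.62
ee_pos: [0.4378, -0.2717, 0.0543]
ee_rot: [3.141, -0.001, 0.046]
force: [-1.1, 0.1, 6.3]
grip_width: 0.0067
gripper_force: 61.2
```

```bash
python3 -m handwheel '[[0,0,-5,0],[0,0,-10,0],[0,0,-20,0],[0,0,-25,0],[0,0,-25,0],[0,0,-25,0],[0,0,-15,0],[0,0,0,2.6]]'; python3 go.py .631 -.0625 .174 0
```

```text
clock: 4.62
ee_pos: [0.4378, -0.2718, 0.1802]
ee_rot: [3.14, -0.002, -0.0]
force: [0.5, 0.0, -0.7]
grip_width: 0.0067
gripper_force: 60.3
t 4.62 turn -0.03 then shift [ 193.2 -209.3    6.2] q6 0.99
```

```bash
python3 -m handwheel '[[12,-13,0,0],[25,-27,0,0],[30,-32.3,0,0],[35,-38,0,0],[35,-38,0,0],[30,-32.3,0,0],[18,-19.6,0,0],[8.2,-9.1,0,0]]'; python3 -m handwheel '[[0,0,0,0],[0,0,0,0],[0,0,0,0]]';  python3 go.py .631 -.0625 .073 0; python3 - <<'E'
from h import *; from bench import imaging
a=[cv2.resize(imaging.get_image(n)["image"],(400,250)) if 0 else imaging.get_image(n)["image"] for n in("top","scene")]
cv2.imwrite("pics/c2.png",np.hstack([a[0][60:310,180:480],a[1][90:340,150:450]]))
E
```

```text
clock: 5.62
ee_pos: [0.6311, -0.0597, 0.1779]
ee_rot: [-3.141, 0.001, 0.004]
force: [0.2, -0.2, -1.7]
grip_width: 0.0066
gripper_force: 60.3
clock: 6.0
ee_pos: [0.6298, -0.0629, 0.179]
ee_rot: [3.141, 0.0, -0.0]
force: [-0.1, -0.5, 0.0]
grip_width: 0.0067
gripper_force: 60.3
t 6.0 turn -0.02 then shift [  1.2  -0.4 106. ] q6 1.45
```

View pics/c2.png

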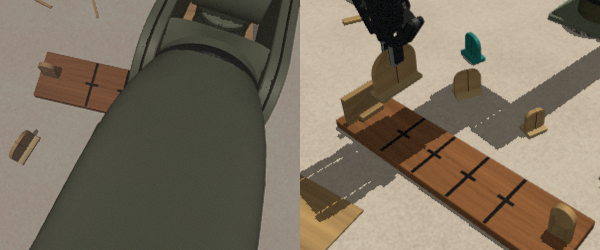

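The scene camera shows w85 held upright above its station, around (395,75) in the crop, with its foot level. The top camera's view is blocked by the arm. Lowering now.

```bash
python3 -m handwheel '[[1,0,15,0],[0,0,22,0],[0,0,22,0],[0,0,20,0],[0,0,13,0],[0,0,8,0],[0,0,4,0],[0,0,1,0]]'; python3 -m handwheel '[[0,0,1,0],[0,0,0.5,0],[0,0,0,0]]'
```

```text
clock: 7.1
ee_pos: [0.6317, -0.0621, 0.074]
ee_rot: [3.141, -0.001, 0.001]
force: [0.1, 0.4, -0.3]
grip_width: 0.007
gripper_force: 60.3
clock: 7.48
ee_pos: [0.6315, -0.062, 0.0725]
ee_rot: [3.141, -0.0, 0.001]
force: [-0.0, -0.1, 0.0]
grip_width: 0.0072
gripper_force: 60.3
```

```bash
python3 -m handwheel '[[0,0,0.5,0],[0,0,0.4,0],[0,0,0,0]]'; python3 -m handwheel '[[0,0,0,0],[0,0,0,0],[0,0,0,0],[0,0,0,0]]' 0; python3 -m handwheel '[[0,0,-10,0],[0,0,-25,0],[0,0,-40,0],[0,0,-30,0],[0,0,0,0]]' ;python3 go.py .454 -.0648 .17 -29.6
```

```text
clock: 7.85
ee_pos: [0.6316, -0.0621, 0.0723]
ee_rot: [3.141, -0.001, 0.001]
force: [-2.2, -0.4, 4.9]
grip_width: 0.0068
gripper_force: 61.2
clock: 8.35
ee_pos: [0.6314, -0.062, 0.0713]
ee_rot: [3.142, 0.0, 0.001]
force: [-0.9, -0.8, 0.4]
grip_width: 0.0431
gripper_force: 0.0
clock: 8.98
ee_pos: [0.6331, -0.0622, 0.18]
ee_rot: [3.141, -0.007, 0.001]
force: [0.7, 1.7, -0.3]
grip_width: 0.0425
gripper_force: 0.0
t 8.97 turn 29.64 then shift [-154.5   90.7   10. ] q6 1.45
```

```bash
python3 -m handwheel '[[0,0,0,9.9],[0,0,0,9.9],[0,0,0,9.8],[-38,22,0,0],[-40,24,0,0],[-40,24,0,0],[-36,20.7,0,0],[0,0,0,0]]'; python3 -m handwheel '[[0,0,0,0],[0,0,0,0]]'; python3 go.py .4541 -.0646 .038 -29.6
```

```text
clock: 9.98
ee_pos: [0.4491, -0.0647, 0.1756]
ee_rot: [3.14, 0.003, -0.516]
force: [0.1, 0.0, 0.3]
grip_width: 0.0427
gripper_force: 0.0
clock: 10.22
ee_pos: [0.4539, -0.065, 0.1762]
ee_rot: [-3.141, -0.0, -0.516]
force: [-0.9, 0.7, -0.1]
grip_width: 0.0428
gripper_force: 0.0
t 10.22 turn 0.06 then shift [ -0.   -0.5 138.2] q6 1.92
```

```bash
python3 -m handwheel '[[0,0,25,0],[0,0,30,0],[0,0,30,0],[0,0,25,0],[0,0,15,0],[0,0,9,0],[0,0,4,0],[0,0,0,0]]'; python3 -m handwheel '[[0,0,0,0],[0,0,0,0],[0,0,0,0],[0,0,0,0],[0,0,0,0],[0,0,0,0]]' 1;python3 -m handwheel '[[0,0,-5,0],[0,0,-10,0],[0,0,-20,0],[0,0,-28,0],[0,0,-30,9.9],[0,0,-25,9.9],[0,0,-12,9.9],[0,0,0,0]]'; python3 go.py .631 .0875 .168 0
```

```text
clock: 11.22
ee_pos: [0.4531, -0.065, 0.0385]
ee_rot: [-3.142, -0.0, -0.516]
force: [1.1, 0.1, 0.0]
grip_width: 0.0425
gripper_force: 0.0
clock: 11.98
ee_pos: [0.4528, -0.065, 0.0386]
ee_rot: [-3.142, -0.0, -0.516]
force: [-0.3, -1.0, 2.3]
grip_width: 0.0064
gripper_force: 63.1
clock: 12.98
ee_pos: [0.4533, -0.0651, 0.1698]
ee_rot: [-3.139, -0.002, -1.032]
force: [0.5, 0.7, -0.3]
grip_width: 0.0069
gripper_force: 62.9
t 12.97 turn -59.14 then shift [ 177.7 -152.6    1.8] q6 2.44
```

I turned the wrong way, so I'm turning back while I carry it over.

```bash
python3 -m handwheel '[[0,0,0,-9.9],[0,0,0,-9.9],[0,0,0,-9.9],[0,0,0,-9.9],[0,0,0,-9.8],[0,0,0,-9.8],[0,0,0,0]]'; python3 go.py .630 .0875 .168 0
```

```text
clock: 13.85
ee_pos: [0.4523, -0.0649, 0.1678]
ee_rot: [-3.141, 0.001, -0.001]
force: [0.3, -0.5, -0.0]
grip_width: 0.0068
gripper_force: 62.9
t 13.85 turn -0.04 then shift [ 177.7 -152.4   -0.2] q6 1.4
```

```bash
python3 -m handwheel '[[12,-10,0,0],[25,-22,0,0],[30,-26,0,0],[32,-28,0,0],[32,-28,0,0],[26,-22,0,0],[14,-11,0,0],[6.7,-5.4,0,0]]'; python3 -m handwheel '[[0,0,0,0],[0,0,0,0],[0,0,0,0]]';  python3 go.py .630 .0875 .0566 0
```

```text
clock: 14.85
ee_pos: [0.6315, 0.0888, 0.1677]
ee_rot: [-3.142, 0.0, -0.0]
force: [0.0, -0.6, -2.0]
grip_width: 0.0067
gripper_force: 62.9
clock: 15.22
ee_pos: [0.6302, 0.0868, 0.1686]
ee_rot: [3.141, 0.0, -0.002]
force: [0.0, 0.1, -0.9]
grip_width: 0.0067
gripper_force: 62.9
t 15.22 turn -0.1 then shift [ -0.2  -0.7 112. ] q6 1.69
```

```bash
python3 -m handwheel '[[0,-0.5,15,0],[0,0,24,0],[0,0,24,0],[0,0,20,0],[0,0,14,0],[0,0,8,0],[0,0,4,0],[0,0,1,0]]'; python3 -m handwheel '[[0,0,0.6,0],[0,0,0.6,0],[0,0,0,0],[0,0,0,0]]'
```

```text
clock: 16.23
ee_pos: [0.6308, 0.0878, 0.0586]
ee_rot: [3.142, -0.001, -0.001]
force: [-0.3, -0.9, 0.0]
grip_width: 0.007
gripper_force: 62.9
clock: 16.73
ee_pos: [0.6306, 0.0878, 0.0573]
ee_rot: [3.142, -0.0, -0.001]
force: [-0.2, -0.0, -0.2]
grip_width: 0.0073
gripper_force: 62.9
```

```bash
python3 -m handwheel '[[0,0,0.5,0],[0,0,0.4,0],[0,0,0,0]]'; python3 -m handwheel '[[0,0,0,0],[0,0,0,0],[0,0,0,0],[0,0,0,0]]' 0; python3 -m handwheel '[[0,0,-10,0],[0,0,-25,0],[0,0,-40,0],[0,0,-30,0],[0,0,0,0]]' ;python3 go.py .4590 .0979 .15 -20
```

```text
clock: 17.1
ee_pos: [0.6307, 0.0877, 0.0566]
ee_rot: [3.142, -0.0, -0.001]
force: [-0.6, -0.1, 2.9]
grip_width: 0.0068
gripper_force: 63.3
clock: 17.6
ee_pos: [0.6306, 0.0877, 0.0562]
ee_rot: [3.142, 0.0, -0.001]
force: [-0.2, 0.1, -0.1]
grip_width: 0.0427
gripper_force: 0.0
clock: 18.23
ee_pos: [0.6323, 0.088, 0.1649]
ee_rot: [-3.141, -0.007, -0.001]
force: [-1.0, -0.5, -0.3]
grip_width: 0.0424
gripper_force: 0.0
t 18.23 turn 19.94 then shift [-166.3   49.9   14.9] q6 1.69
```

```bash
python3 -m handwheel '[[0,0,0,10],[0,0,0,9.9],[-35,10,0,0],[-40,12,0,0],[-40,12,0,0],[-35,10.9,0,0],[-16,5,0,0],[0,0,0,0]]'; python3 -m handwheel '[[0,0,0,0],[0,0,0,0]]'; python3 go.py .459 .0979 .03 -20
```

```text
clock: 19.23
ee_pos: [0.4572, 0.0976, 0.1612]
ee_rot: [3.142, -0.0, -0.348]
force: [0.7, -0.8, -0.1]
grip_width: 0.0426
gripper_force: 0.0
clock: 19.48
ee_pos: [0.4587, 0.0975, 0.1612]
ee_rot: [-3.141, -0.001, -0.349]
force: [1.3, -0.3, 0.3]
grip_width: 0.0428
gripper_force: 0.0
t 19.48 turn 0.03 then shift [ 1.000e-01 -5.000e-01  1.312e+02] q6 2.1
```

```bash
python3 -m handwheel '[[0,0,25,0],[0,0,28,0],[0,0,28,0],[0,0,24,0],[0,0,14,0],[0,0,8,0],[0,0,4,0],[0,0,0,0]]'; python3 -m handwheel '[[0,0,0,0],[0,0,0,0],[0,0,0,0],[0,0,0,0],[0,0,0,0],[0,0,0,0]]' 1;python3 -m handwheel '[[0,0,-5,0],[0,0,-10,0],[0,0,-20,0],[0,0,-28,0],[0,0,-30,-10],[0,0,-25,-10],[0,0,-15,0],[0,0,0,0]]'; python3 go.py .631 .163 .163 0
```

```text
clock: 20.48
ee_pos: [0.4579, 0.0976, 0.0306]
ee_rot: [-3.141, -0.001, -0.348]
force: [0.1, 0.0, 0.1]
grip_width: 0.0426
gripper_force: 0.0
clock: 21.22
ee_pos: [0.458, 0.0976, 0.0308]
ee_rot: [-3.141, -0.001, -0.348]
force: [-0.8, -0.2, 5.8]
grip_width: 0.0072
gripper_force: 60.3
clock: 22.22
ee_pos: [0.4581, 0.0976, 0.1647]
ee_rot: [-3.141, -0.003, 0.001]
force: [0.1, -0.6, -0.6]
grip_width: 0.0069
gripper_force: 59.6
t 22.23 turn 0.04 then shift [172.9 -65.4   1.7] q6 1.76
```

```bash
python3 -m handwheel '[[12,-5,0,0],[25,-9,0,0],[30,-11,0,0],[32,-12,0,0],[30,-12,0,0],[24,-9,0,0],[13,-5,0,0],[5.9,-2.4,0,0]]'; python3 -m handwheel '[[0,0,0,0],[0,0,0,0],[0,0,0,0]]';  python3 go.py .630 .163 .0488 0
```

```text
clock: 23.22
ee_pos: [0.6296, 0.1632, 0.1622]
ee_rot: [3.141, 0.002, 0.001]
force: [-1.1, -0.0, -0.1]
grip_width: 0.0069
gripper_force: 59.5
clock: 23.6
ee_pos: [0.6289, 0.1628, 0.1636]
ee_rot: [3.141, -0.0, 0.001]
force: [0.6, 0.3, -0.4]
grip_width: 0.0071
gripper_force: 59.5
t 23.6 turn 0.04 then shift [  1.1  -0.2 114.8] q6 1.81
```

```bash
python3 -m handwheel '[[0.8,0,15,0],[0,0,24,0],[0,0,25,0],[0,0,21,0],[0,0,15,0],[0,0,8,0],[0,0,4,0],[0,0,1,0]]'; python3 -m handwheel '[[0,0,0.6,0],[0,0,0.6,0],[0,0,0,0],[0,0,0,0]]'
```

```text
clock: 24.6
ee_pos: [0.6305, 0.1631, 0.0506]
ee_rot: [-3.142, -0.001, 0.001]
force: [-0.3, -0.2, 0.7]
grip_width: 0.0072
gripper_force: 59.5
clock: 25.1
ee_pos: [0.6302, 0.163, 0.0492]
ee_rot: [3.142, -0.0, 0.001]
force: [0.1, 0.6, -0.4]
grip_width: 0.0068
gripper_force: 59.5
```

```bash
python3 -m handwheel '[[0,0,0.5,0],[0,0,0.3,0],[0,0,0,0]]'; python3 -m handwheel '[[0,0,0,0],[0,0,0,0],[0,0,0,0],[0,0,0,0]]' 0; python3 -m handwheel '[[0,0,-10,0],[0,0,-25,0],[0,0,-40,0],[0,0,-35,0],[0,0,0,0]]' ;python3 go.py .4576 .2706 .16 -16.5
```

```text
clock: 25.48
ee_pos: [0.6302, 0.1631, 0.0489]
ee_rot: [3.142, -0.0, 0.001]
force: [-1.7, -0.2, 5.9]
grip_width: 0.0072
gripper_force: 60.2
clock: 25.98
ee_pos: [0.6301, 0.163, 0.0481]
ee_rot: [3.141, 0.0, 0.001]
force: [-0.5, 0.5, 0.3]
grip_width: 0.0427
gripper_force: 0.0
clock: 26.6
ee_pos: [0.6321, 0.1635, 0.1627]
ee_rot: [-3.14, -0.008, 0.001]
force: [0.4, 0.0, 0.1]
grip_width: 0.0429
gripper_force: 0.0
t 26.6 turn 16.54 then shift [-197.8  -53.1    2.7] q6 1.81
```

```bash
python3 -m handwheel '[[0,0,0,8.3],[0,0,0,8.2],[-35,-9,0,0],[-40,-11,0,0],[-40,-11,0,0],[-40,-11,0,0],[-30,-8,0,0],[-12.8,-3,0,0]]'; python3 -m handwheel '[[0,0,0,0],[0,0,0,0],[0,0,0,0]]'; python3 go.py .4576 .2706 .046 -16.5
```

```text
clock: 27.6
ee_pos: [0.4538, 0.2702, 0.1578]
ee_rot: [3.14, 0.001, -0.286]
force: [0.5, 0.1, 0.1]
grip_width: 0.043
gripper_force: 0.0
clock: 27.98
ee_pos: [0.4564, 0.2694, 0.1581]
ee_rot: [3.142, -0.0, -0.288]
force: [0.3, 0.2, 0.1]
grip_width: 0.0427
gripper_force: 0.0
t 27.98 turn -0.02 then shift [  0.9  -1.5 112.1] q6 2.37
```

```bash
python3 -m handwheel '[[1,-1.3,20,0],[0,0,24,0],[0,0,24,0],[0,0,20,0],[0,0,13,0],[0,0,8,0],[0,0,3,0],[0,0,0,0]]'; python3 -m handwheel '[[0,0,0,0],[0,0,0,0],[0,0,0,0],[0,0,0,0],[0,0,0,0],[0,0,0,0]]' 1;python3 -m handwheel '[[0,0,-5,0],[0,0,-10,0],[0,0,-20,0],[0,0,-28,0],[0,0,-30,-8.3],[0,0,-25,-8.2],[0,0,-15,0],[0,0,0,0]]'; python3 go.py .631 .0125 .178 0
```

```text
clock: 28.98
ee_pos: [0.4571, 0.271, 0.0465]
ee_rot: [-3.141, -0.0, -0.287]
force: [-0.3, -0.9, 0.7]
grip_width: 0.0429
gripper_force: 0.0
clock: 29.72
ee_pos: [0.4572, 0.2711, 0.0469]
ee_rot: [-3.141, -0.001, -0.287]
force: [-0.5, -0.2, 5.5]
grip_width: 0.0068
gripper_force: 61.5
clock: 30.72
ee_pos: [0.4572, 0.2711, 0.1802]
ee_rot: [-3.141, -0.002, -0.001]
force: [0.3, -0.3, -0.5]
grip_width: 0.0066
gripper_force: 60.8
t 30.73 turn -0.07 then shift [173.8 258.6   2.2] q6 2.09
```

```bash
python3 -m handwheel '[[8,12,0,0],[16,24,0,0],[20,30,0,0],[22,32,0,0],[22,32,0,0],[22,32,0,0],[20,30,0,0],[18,27,0,0]]'; python3 -m handwheel '[[14,22,0,0],[8,12,0,0],[3.5,5.6,0,0],[0,0,0,0],[0,0,0,0],[0,0,0,0]]';  python3 go.py .6308 .0125 .0649 0
```

```text
clock: 31.72
ee_pos: [0.6052, 0.0496, 0.1776]
ee_rot: [3.141, 0.003, -0.001]
force: [0.1, 0.2, -0.6]
grip_width: 0.007
gripper_force: 60.7
clock: 32.48
ee_pos: [0.6302, 0.0131, 0.1795]
ee_rot: [-3.142, -0.0, 0.002]
force: [-1.3, 0.2, 0.3]
grip_width: 0.0066
gripper_force: 60.7
t 32.48 turn 0.1 then shift [  0.6   0.6 114.6] q6 1.57
```

```bash
python3 -m handwheel '[[0,0.5,15,0],[0,0,24,0],[0,0,25,0],[0,0,21,0],[0,0,15,0],[0,0,8,0],[0,0,4,0],[0,0,1,0]]'; python3 -m handwheel '[[0,0,0.6,0],[0,0,0.4,0],[0,0,0,0],[0,0,0,0]]'
```

```text
clock: 33.48
ee_pos: [0.6308, 0.0119, 0.0666]
ee_rot: [3.142, -0.001, 0.001]
force: [1.0, 1.2, 0.6]
grip_width: 0.0068
gripper_force: 60.7
clock: 33.98
ee_pos: [0.6306, 0.0119, 0.0654]
ee_rot: [3.141, -0.0, 0.001]
force: [0.1, 0.9, -0.1]
grip_width: 0.0067
gripper_force: 60.7
```

Next I'll release it, rise, back away towards the robot so both cameras are clear, and check.

```bash
python3 -m handwheel '[[0,0,0.5,0],[0,0,0.3,0],[0,0,0,0]]'; python3 -m handwheel '[[0,0,0,0],[0,0,0,0],[0,0,0,0],[0,0,0,0]]' 0; python3 -m handwheel '[[0,0,-10,0],[0,0,-25,0],[0,0,-40,0],[0,0,-40,0],[0,0,-30,0],[-35,35,0,0],[-35,40,0,0],[-35,40,0,0]]'; python3 -m handwheel '[[-35,40,0,0],[-35,40,0,0],[-35,40,0,0],[-35,40,0,0],[-20,40,0,0],[0,20,0,0],[0,0,0,0],[0,0,0,0]]'
python3 - <<'E'
from fit import *; from bench import imaging
ds=[imaging.get_image(n) for n in("top","scene")]
a=[ds[0]["image"][100:300,190:490],ds[1]["image"][130:380,150:450]]
cv2.imwrite("pics/c3.png",np.vstack([cv2.resize(x,None,fx=1.3,fy=1.3) for x in a]))
# tape silhouettes over the brown board: draw predicted outlines at the stations
for d,n in zip(ds,"ts"):
    im=cv2.resize(d["image"],None,fx=3,fy=3,interpolation=cv2.INTER_CUBIC)
    for w,y in((40,.163),(55,.0875),(70,.0125),(85,-.0625)):
        m=(cv2.resize(sil(d,w,(.631,y,0),.018),None,fx=3,fy=3)>.5).astype('uint8')
        c,_=cv2.findContours(m,0,1); cv2.drawContours(im,c,-1,(0,255,0),1)
    u,v=(3*w2p(d,[.631,.05,.03])[0]).astype(int); cv2.imwrite(f"pics/o{n}.png",im[max(v-220,0):v+220,u-300:u+300])
E
```

```text
clock: 34.35
ee_pos: [0.6305, 0.0119, 0.0649]
ee_rot: [3.141, -0.0, 0.001]
force: [-1.2, 0.5, 3.9]
grip_width: 0.0071
gripper_force: 61.2
clock: 34.85
ee_pos: [0.6305, 0.0119, 0.0644]
ee_rot: [3.142, 0.0, 0.001]
force: [0.7, -0.4, 0.3]
grip_width: 0.0429
gripper_force: 0.0
clock: 35.85
ee_pos: [0.5246, -0.1041, 0.2104]
ee_rot: [3.141, -0.001, 0.002]
force: [0.5, -0.0, 0.4]
grip_width: 0.0427
gripper_force: 0.0
clock: 36.85
ee_pos: [0.3663, -0.3223, 0.2095]
ee_rot: [-3.141, 0.0, 0.002]
force: [0.1, 0.7, 0.1]
grip_width: 0.0429
gripper_force: 0.0
```

View pics/ot.png

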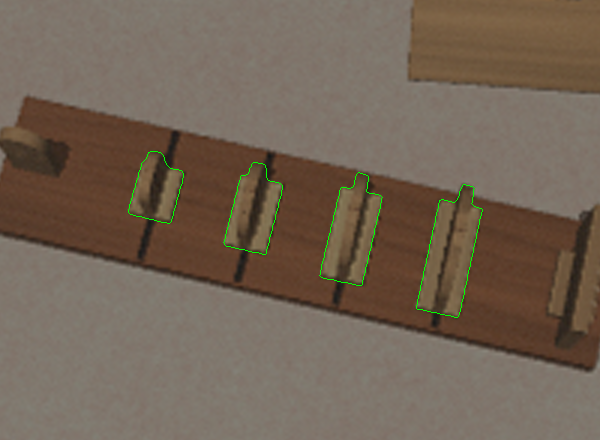

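View pics/os.png

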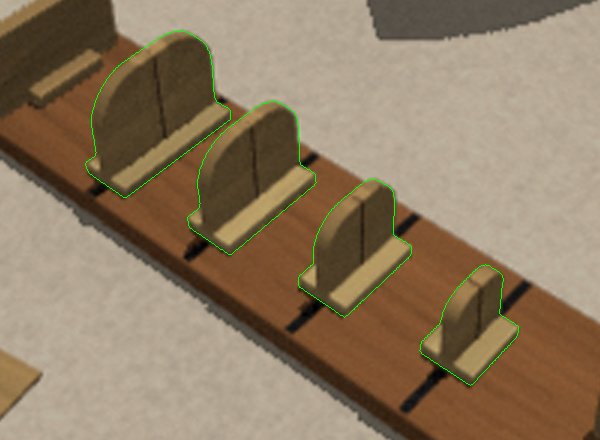

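Both views show all four frames standing inside the predicted outlines on their lines, smallest by the stem and largest by the transom. The arm is well clear. Handing in.

```bash
python3 -c "from bench import ctrl; print(ctrl.job_done())"
```

```text
the job is handed in; nothing more can be done
None
```

All four frames stand upright and released on their station lines, 40, 55, 70 and 85 mm from stem to transom, checked in both camera views at about 37 s; the job is handed in, but it returned no verdict.

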